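# Rolling pin out of the half-closed carton

## Task

Take the wooden rolling pin out of the cardboard carton: it is longer than the gap between the two closed end flaps, so tilt it and draw it out slantwise, one end first, without pressing hard on the flaps and leaving everything else where it lies. Finish while holding the pin still in the gripper, all of it clear in the air at least 6 cm above the top of the carton; do not put it down or let go.

Things in the scene. Friction and masses are not known exactly. Their poses are not given: they have to be found in the camera images.
- carton: fixed cardboard carton, 184 mm wide (its x), 328 mm long (its y), 78 mm high in all, walls and floor 4 mm. Origin: centre of its underside on the table (z=0). Inside: 176 x 320 mm, floor at z = 4 mm, clear height 70 mm up to the underside of the end flaps. Its long side flaps hang down outside, standing off the long walls to about 113 mm from the centre line. The opening in its top is the gap between the two closed end flaps: 176 mm wide (x) by 164 mm long (y), centred
- flap_left: closed end flap (fixed, taped, does not move) at the carton's +y end: 184 x 82 x 4 mm, covering from 82 to 164 mm from the carton's centre, underside 74 mm and top 78 mm above the table. Origin: its centre
- flap_right: the same at the carton's -y end
- pin: wooden rolling pin lying on the carton's floor below the opening, about along the carton's length, both its ends under the end flaps. Loose, 0.13 to 0.24 kg, free to roll. 230 mm long along its own y: in the middle a cylinder 34 mm in diameter and 150 mm long, at each end a handle 16 mm in diameter and 40 mm long. Origin: its centre, on its axis (17 mm above the carton's floor at the start)
- pin_center (a point): the centre of the rolling pin, on its axis (turns with the pin)
- pin_end_a (a point): on the pin's axis at its +y end face, 115 mm from the centre
- pin_end_b (a point): on the pin's axis at its -y end face, 115 mm from the centre
- guide_stick: flat wooden guide stick 16 x 260 x 8 mm (along its own y) lying on the carton's floor along the long wall nearer the robot; bystander. Origin: centre of its underside
- cutter: steel ring cutter, 60 mm across, 28 mm high, standing on the table just beyond the carton; bystander. Origin: centre of underside
- stamp_block: dark wooden block 50 x 40 x 30 mm on the table just beyond the carton; bystander. Origin: centre of underside
- shaper: wooden-handled modelling spatula 180 mm long lying on the table to the left of the carton; bystander
- glaze_jar: lidded glass jar, 60 mm across, 75 mm high, right of the carton; bystander. Origin: centre of underside
- tool_pot: white pot, 84 mm across, 100 mm high, with tools sticking up to 175 mm, to the robot's right; bystander. Origin: centre of underside
- slab_board: plywood board 120 x 140 x 12 mm lying at the far right; bystander. Origin: centre of underside

How it is judged:
On the way:
1. the pin is tilted through the opening: one end above the carton's top, the other still inside (((height (world z) of pin_end_a above 0.095 m and height (world z) of pin_end_b below 0.06 m) or (height (world z) of pin_end_b above 0.095 m and height (world z) of pin_end_a below 0.06 m))), for 0.05 s.
At the end, for the whole second after the job is handed in: the rolling pin is held still (under 3 cm/s) in the gripper's fingers, both ends of its axis more than 130 mm above the table (52 mm over the carton's top), not touching the carton (height (world z) of each of pin_end_a, pin_end_b above 0.13 m and contact force between the fingers and pin above 2 N and contact force between pin and carton below 0.1 N and linear speed of pin below 0.03 m/s); the arm keeps its last pose, push and grip.
It fails at once if an end flap is pressed with more than 20 N (contact force between any of flap_left, flap_right and anything else above 20 N).
It fails at once if a bystander is moved by more than 30 mm (distance of any of guide_stick, cutter, stamp_block, shaper, glaze_jar, tool_pot, slab_board from where it was at the start of the episode above 0.03 m).
It also fails if it takes over 38 s, if anything falls off the work surface, if the arm or the gripper's body presses on something with over 40 N, if the wrist force passes 120 N, or if a joint passes its speed limit or range.

## Robot

A 6-joint arm with a two-finger parallel gripper is mounted at the origin on the work surface. World frame = base frame: x ahead of the robot, y to its left, z up, the work surface at z = 0. Lengths are in m, angles in rad, forces in N, time in s.
With the tool pointing down it reaches from about 0.3 to 0.875 m from the base axis. Payload 6.4 kg.
Tool frame: the origin (TCP) lies midway between the tips of the shut fingers; the grasp point (between the pads) lies 19 mm behind it; z points along the fingers, y is the direction in which the jaws open and shut (so a half turn about z gives the same grasp; the last joint's range is limited). The gripper opens to 85 mm and grips with 20 to 120 N. Pads are 22 mm wide; open, the fingers measure 114 mm over their backs; the gripper's body (76 mm by 85 mm) begins 54 mm behind the grasp point. The pads swing forward as they close: fully open they stand 13 mm farther back than shut.
Start: joints at [-1.472, 0.181, 1.607, -0, 1.354, -0.206], TCP at [0.173, -0.549, 0.231] pointing down, gripper open.
Joint ranges: [-2.99, 2.99], [-0.89, 2.07], [0.3, 2.58], [-1.14, 4.28], [0, 2.63], [-3.12, 3.12]. Speed limits (rad/s): [2.57, 2.57, 3.01, 3.14, 3.14, 3.14].

## Interface

Orientations are given as a unit quaternion [w, x, y, z].
In Python, from bench import get_obs, camera, hand_in gives the robot as it stands.
- The arm moves only by the tool drive_tool, never from a script. Its argument "deltas" is a list of rows, each a list of 2 entries, a list of its own where there are three numbers: the shift along the world's x, y, z in m, then the turn about the world's z in rad. A call has 1 to 10 rows; each row shifts and turns the pose as measured when the row begins; what a row does not reach is not made up. A row lasts 1/10 s, in which the tool goes at most 50 mm and 8.59 degrees, less where a joint would pass 70% of its speed; a pose out of reach is approached as far as the arm can. A call is refused whole if a number of a shift passes 0.05 or a number of a turn 0.15, either way. A call with a gripper value outside its range is refused whole. "gripper" is the opening, from 0 (shut) to 1 (fully open), set as the call begins (left out, the last holds). The fingers move at their own pace and stop on an object; the grip force is fixed at half the most. Time passes only in rows, so rows that do not move let the fingers close. It gives the time, the measured TCP pose, the force and the opening at its end, in the units of the state.
- get_obs(): the state, without advancing time (a new reading comes with each control period).
- camera(name): name is "scene" or "top"; returns a dict with "frame" (420x560x3 uint8, red, green, blue), "fx", "fy", "cx", "cy" (pixels), "k1" (the pictures are not rectified: a ray, as slopes to the right and down, at radius r is drawn at 1 + k1 r^2 times it, then the intrinsics apply), "eye" and "attitude" of the camera in the world. Camera axes: x right, y down, z forward; pixel columns grow to the right and rows downward; lengths in m; the calibration is good to about 2 mm. A picture is of the moment at which its call begins. There is no depth.
- hand_in(): hands the job in, once; it reports no verdict.
The state is a dict: "time_s": time; "q": joint angles; "dq": joint speeds; "joint_efforts": joint torques, N m; "eef_pos": TCP position; "eef_rot": TCP orientation; "wrist_force": force on the tool from outside, world axes, zero at the start; "torque": the same for the moment, N m; "opening": opening from 0.0 (shut) to 1.0 (fully open).
Only numpy, scipy, OpenCV 4.12 (cv2) and the standard library are available. Lean on these libraries where they do the work, as an engineer would, in place of code of your own. Each camera call takes 0.05 s, during which the arm holds its last target.

## Working session

There is one attempt and no reset: what is moved stays moved. The work goes in short steps, Python scripts to look and compute and a tool call to move; the robot and the scene stay as the last step left them, time stands still between calls to the robot, and variables do not carry over. Pictures are saved under pics/ and viewed, and the job is handed in when it is done.

Besides the shell and the picture viewer there is one more tool, called as a command line: name --argument value ..., lists and objects as JSON in quotes. drive_tool: Moves the arm, as the interface text tells. Its arguments: {"type":"object","properties":{"deltas":{"type":"array","items":{"type":"array"}},"gripper":{"type":"number"}},"required":["deltas"]}

```bash
mkdir -p pics
cat > h.py <<'E'
import numpy as np, cv2
from scipy.spatial.transform import Rotation as R
from bench import get_obs, camera, hand_in
def shot(n,f):
    c=camera(n); cv2.imwrite('pics/'+f,c['frame'][:,:,::-1]); np.save('pics/'+f[:-4]+'.npy',np.array({k:v for k,v in c.items()},dtype=object)); return c
def load(f): return np.load('pics/'+f+'.npy',allow_pickle=True).item()
def Rm(c):
    a=np.array(c['attitude'],float)
    return a if a.shape==(3,3) else R.from_quat([a[1],a[2],a[3],a[0]]).as_matrix()
def ray(c,u,v):
    K=np.array([[c['fx'],0,c['cx']],[0,c['fy'],c['cy']],[0,0,1]])
    x,y=cv2.undistortPoints(np.array([[[u,v]]],float),K,np.array([c['k1'],0,0,0,0.]))[0,0]
    return Rm(c)@np.array([x,y,1])
def onz(c,u,v,z):
    d=ray(c,u,v); e=np.array(c['eye']); return e+d*(z-e[2])/d[2]
def proj(c,p):
    q=Rm(c).T@(np.array(p)-np.array(c['eye'])); x,y=q[:2]/q[2]; s=1+c['k1']*(x*x+y*y)
    return c['fx']*x*s+c['cx'],c['fy']*y*s+c['cy']
E
python3 - <<'E'
from h import *
for n in('scene','top'):
    c=shot(n,n+'0.png'); print({k:v for k,v in c.items() if k!='frame'})
print(get_obs())
E
```

```text
{'fx': 506.84334152906774, 'fy': 506.84334152906774, 'cx': 279.6545398463021, 'cy': 203.6893154118966, 'k1': -0.18545480839648612, 'eye': array([1.45875118, 0.43069767, 0.76020226]), 'attitude': array([-0.25413433,  0.45680117,  0.75353399, -0.39866648])}
{'fx': 458.6913230003334, 'fy': 458.6913230003334, 'cx': 284.51279237346074, 'cy': 215.46425494165717, 'k1': -0.1279470594520521, 'eye': array([ 0.44594031, -0.00344509,  1.38972623]), 'attitude': array([-0.0234899 ,  0.71157593, -0.70204126,  0.01568409])}
{'time_s': 0.1, 'q': array([-1.47232918e+00,  1.81461702e-01,  1.60788945e+00, -1.04906087e-05,
        1.35380305e+00, -2.06347730e-01]), 'dq': array([ 0.00061548, -0.00212123, -0.00198716,  0.00268329, -0.00097949,
        0.00052468]), 'joint_efforts': array([ 7.08100397e-04, -4.45876372e+01, -3.52239168e+01, -3.58503303e-04,
        4.14141672e-03,  9.07883134e-06]), 'eef_pos': array([ 0.17250535, -0.54800165,  0.23048605]), 'eef_rot': array([-7.79910288e-04,  9.88407977e-01,  1.51819174e-01,  3.69805638e-05]), 'wrist_force': array([ 0.04860606, -1.4690145 , -0.16879224]), 'torque': array([ 0.02060122, -0.01664915,  0.02615341]), 'opening': 0.9983058531185801}
```

```bash
ls -la; ls pics
```

```text
total 16
drwxr-xr-x  3 agent agent 4096 Dec  7 15:01 .
drwxr-xr-x 23 root  root  4096 Dec  7 15:01 ..
-rw-r--r--  1 agent agent  929 Dec  7 15:01 h.py
drwxr-xr-x  2 agent agent 4096 Dec  7 15:02 pics
scene0.npy
scene0.png
top0.npy
top0.png
```

View pics/top0.png

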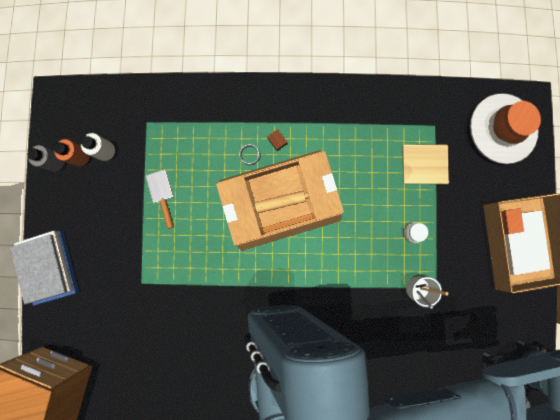

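View pics/scene0.png

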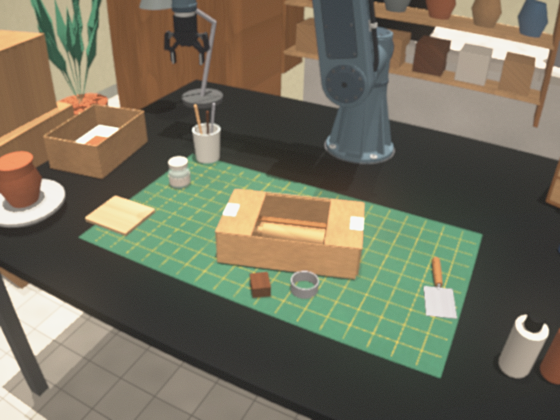

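The top view shows the carton at about (280,200), rotated slightly, with the pin visible in the opening at about (282,203). The guide stick is on the side nearer the robot. I'll zoom in.

Run:
```python
import cv2
a=cv2.imread('pics/top0.png')[140:260,205:355]; cv2.imwrite('pics/top0z.png',cv2.resize(a,None,fx=5,fy=5,interpolation=cv2.INTER_CUBIC))
a=cv2.imread('pics/scene0.png')[180:285,210:375]; cv2.imwrite('pics/scene0z.png',cv2.resize(a,None,fx=4.8,fy=4.8,interpolation=cv2.INTER_CUBIC))
```

```text
(no output)
```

View pics/top0z.png

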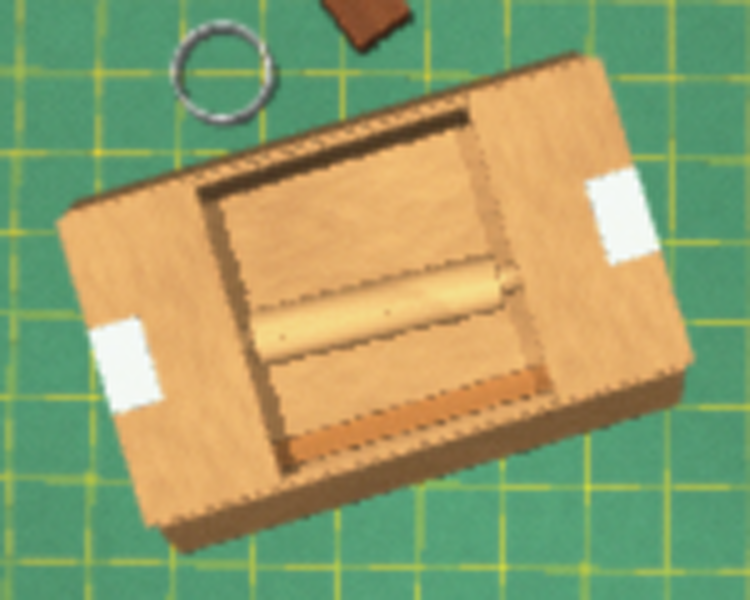

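View pics/scene0z.png

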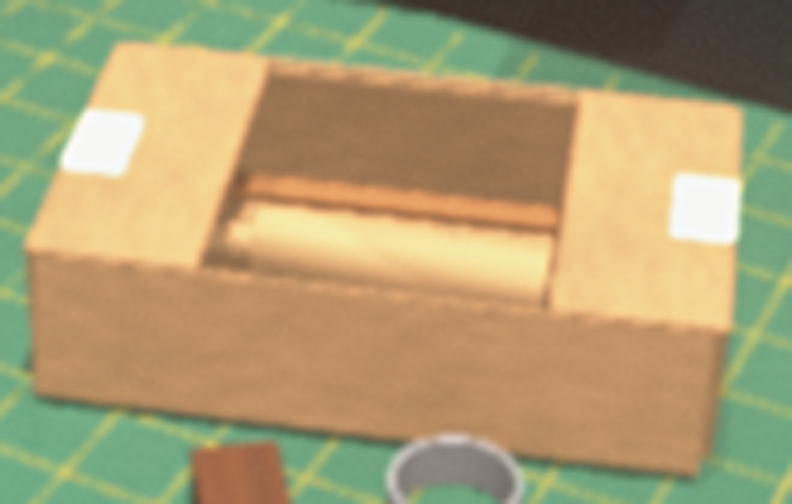

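```bash
cat > m.py <<'E'
from h import *
c=load('top0')
P=lambda u,v,z: onz(c,205+(u+.0)/5-.4,140+v/5-.4,z)
cor=[P(*p,.078)[:2] for p in[(60,218),(600,58),(693,360),(150,525)]]
op=[P(*p,.076)[:2] for p in[(200,190),(467,112),(550,390),(287,470)]]
for a in(cor,op):
    a=np.array(a); print(a.round(4), 'ctr',a.mean(0).round(4),[np.linalg.norm(a[i]-a[(i+1)%4]).round(4) for i in range(4)])
cor=np.array(cor)
ey=(cor[0]+cor[3]-cor[1]-cor[2]); ey/=np.linalg.norm(ey); print('carton yaw',np.arctan2(-ey[0],ey[1]))
C=cor.mean(0); ex=np.array([ey[1],-ey[0]])
def loc(p): return np.array([(p[:2]-C)@ex,(p[:2]-C)@ey]).round(4)
for n,p,z in[('upL',(253,312),.021),('loL',(262,362),.021),('upR',(495,258),.021),('loR',(505,308),.021),('shoulder',(502,283),.021),('handle edge up',(515,264),.021),('handle lo',(521,292),.021),('stickL',(290,450),.012),('stickR',(545,378),.012),('stick up R',(545,370),.012)]:
    q=P(*p,z); print(n,q.round(4),loc(q))
E
python3 m.py
```

```text
[[ 0.6094  0.2091]
 [ 0.7064 -0.1019]
 [ 0.5319 -0.1566]
 [ 0.4332  0.1533]] ctr [0.5702 0.026 ] [np.float64(0.3258), np.float64(0.1829), np.float64(0.3253), np.float64(0.1848)]
[[ 0.6268  0.1284]
 [ 0.6741 -0.0253]
 [ 0.5137 -0.0748]
 [ 0.4658  0.0754]] ctr [0.5701 0.0259] [np.float64(0.1608), np.float64(0.1678), np.float64(0.1576), np.float64(0.1695)]
carton yaw 0.30540406016024463
upL [0.561  0.1006 0.021 ] [0.0137 0.074 ]
loL [0.5311 0.0947 0.021 ] [-0.0167  0.0773]
upR [ 0.5954 -0.044   0.021 ] [ 0.0029 -0.0743]
loR [ 0.5654 -0.0503  0.021 ] [-0.0276 -0.0713]
shoulder [ 0.5804 -0.0484  0.021 ] [-0.0127 -0.074 ]
handle edge up [ 0.5919 -0.0561  0.021 ] [-0.004  -0.0848]
handle lo [ 0.5751 -0.0598  0.021 ] [-0.0211 -0.0833]
stickL [0.4788 0.0776 0.012 ] [-0.0716  0.0767]
stickR [ 0.5242 -0.0752  0.012 ] [-0.0743 -0.0826]
stick up R [ 0.529  -0.0751  0.012 ] [-0.0697 -0.084 ]
```

drive_tool --deltas '[[[0.0, 0.01, 0.04], 0.1], [[0.02, 0.028, 0.02], 0.1], [[0.028, 0.038, 0], 0.15], [[0.028, 0.038, 0], 0.15], [[0.028, 0.038, 0], 0.15], [[0.028, 0.038, 0], 0.15], [[0.028, 0.038, 0], 0.15], [[0.028, 0.038, 0], 0.15], [[0.028, 0.038, 0], 0.15], [[0.028, 0.038, 0], 0.15]]'

```text
time_s: 1.1
eef_pos: [0.4181, -0.1945, 0.288]
eef_rot: [-0.003, 0.656, 0.755, -0.002]
wrist_force: [0.2, -1.2, -0.1]
opening: 0.999
```

drive_tool --deltas '[[[0.03, 0.036, 0], 0.05], [[0.03, 0.036, -0.01], 0.04], [[0.03, 0.036, -0.02], 0], [[0.03, 0.036, -0.02], 0], [[0.02, 0.025, -0.03], 0], [[0, 0, -0.03], 0], [[0, 0, 0], 0]]' --gripper 0.65

```text
time_s: 1.8
eef_pos: [0.5607, -0.0144, 0.1758]
eef_rot: [-0.001, 0.614, 0.789, -0.002]
wrist_force: [-0.6, -0.3, -0.7]
opening: 0.647
```

drive_tool --deltas '[[[0.011, 0.002, -0.03], -0.017], [[0, 0, -0.02], 0], [[0, 0, 0], 0]]'

```text
time_s: 2.1
eef_pos: [0.5727, -0.0131, 0.1274]
eef_rot: [-0.001, 0.621, 0.784, -0.002]
wrist_force: [-0.3, 0.3, 0.3]
opening: 0.651
```

```bash
cat > v.py <<'E'
import sys
from h import *
t=sys.argv[1]
a=shot('top','top%s.png'%t)['frame'][130:270,195:365,::-1]; b=shot('scene','scene%s.png'%t)['frame'][110:290,200:400,::-1]
w=np.hstack([cv2.resize(a,(480,395),interpolation=cv2.INTER_CUBIC),cv2.resize(b,(320,288),interpolation=cv2.INTER_CUBIC) if 0 else cv2.resize(b,(439,395),interpolation=cv2.INTER_CUBIC)])
w=cv2.resize(w,(800,int(w.shape[0]*800/w.shape[1]))); cv2.imwrite('pics/v%s.png'%t,w)
o=get_obs(); e=o['eef_rot']; print(o['time_s'],o['eef_pos'].round(4),'jaw',2*np.arctan2(e[2],e[1])-np.pi/2,o['wrist_force'].round(1),o['opening'],o['q'].round(2))
E
python3 v.py 1
```

```text
2.2 [ 0.5744 -0.0136  0.13  ] jaw 0.23002248837514827 [-0.4 -0.5 -0. ] 0.6501577739742017 [-0.23  0.29  1.69 -0.    1.16 -0.46]
```

View pics/v1.png

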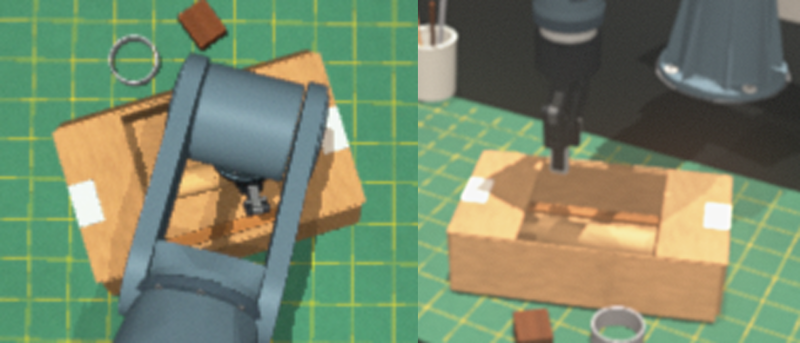

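The gripper hangs over the -y half of the opening in both views, with the jaws across the pin. Next I'll lower it.

drive_tool --deltas '[[[-0.002, 0.001, -0.03], 0], [[0, 0, -0.03], 0], [[0, 0, -0.02], 0], [[0, 0, -0.015], 0], [[0, 0, -0.01], 0], [[0, 0, 0], 0]]'

```text
time_s: 2.8
eef_pos: [0.5811, -0.0168, 0.0358]
eef_rot: [0.011, 0.622, 0.783, 0.004]
wrist_force: [-0.7, -0.5, 0.0]
opening: 0.652
```

```bash
python3 v.py 2
```

```text
2.9 [ 0.5822 -0.017   0.0371] jaw 0.2270239649842365 [-0.1  0.   0.3] 0.6458788965344077 [-0.23  0.43  1.73 -0.    0.96 -0.46]
```

View pics/v2.png

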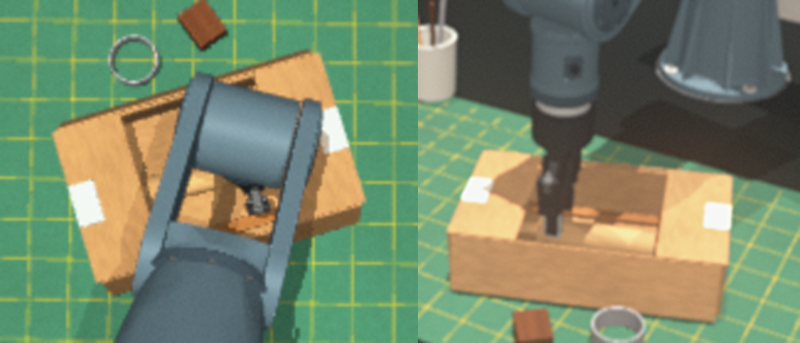

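drive_tool --deltas '[[[-0.005, 0.002, 0.003], 0], [[-0.004, 0.002, 0], 0], [[0, 0, 0], 0]]'

```text
time_s: 3.2
eef_pos: [0.5742, -0.013, 0.0431]
eef_rot: [0.014, 0.622, 0.783, 0.005]
wrist_force: [0.3, -0.8, 0.9]
opening: 0.651
```

drive_tool --deltas '[[[-0.002, 0.0, -0.01], 0], [[-0.001, 0, -0.01], 0], [[-0.001, 0, -0.008], 0], [[0, 0, 0], 0]]'

```text
time_s: 3.6
eef_pos: [0.5697, -0.0127, 0.0131]
eef_rot: [0.014, 0.622, 0.783, 0.005]
wrist_force: [-0.3, 0.0, 0.0]
opening: 0.647
```

drive_tool --deltas '[[[0, 0, -0.004], 0], [[0, 0, 0], 0], [[0, 0, 0], 0], [[0, 0, 0], 0], [[0, 0, 0], 0]]' --gripper 0.0

```text
time_s: 4.1
eef_pos: [0.5696, -0.0128, 0.0081]
eef_rot: [0.014, 0.622, 0.783, 0.005]
wrist_force: [0.7, 0.6, -1.0]
opening: 0.381
```

```bash
python3 v.py 3
```

```text
4.2 [ 0.5696 -0.0128  0.0081] jaw 0.22753507581007404 [-0.4 -0.4 -0.3] 0.37243421142300664 [-0.23  0.45  1.77 -0.    0.89 -0.45]
```

View pics/v3.png

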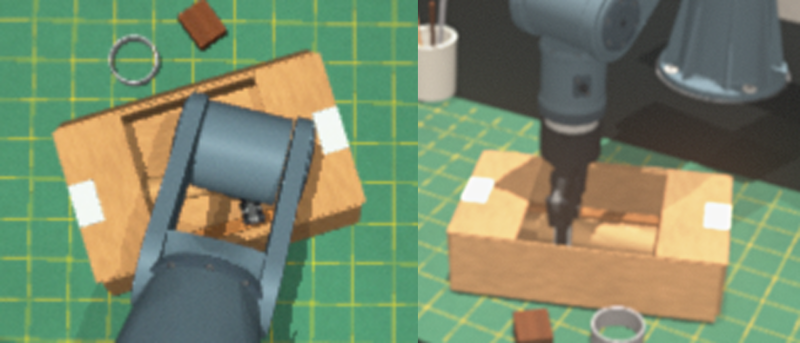

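drive_tool --deltas '[[[0, 0, 0], 0], [[0, 0, 0.005], 0], [[0, 0, 0.005], 0], [[0, 0, 0.005], 0], [[0, 0, 0], 0]]'

```text
time_s: 4.7
eef_pos: [0.5696, -0.0128, 0.0247]
eef_rot: [0.014, 0.622, 0.783, 0.005]
wrist_force: [-0.1, 0.1, -2.4]
opening: 0.377
```

```bash
python3 v.py 4
```

```text
4.8 [ 0.5692 -0.0127  0.024 ] jaw 0.227554717961991 [-0.1  0.3 -1.1] 0.3797614839596388 [-0.23  0.42  1.77 -0.    0.92 -0.45]
```

View pics/v4.png

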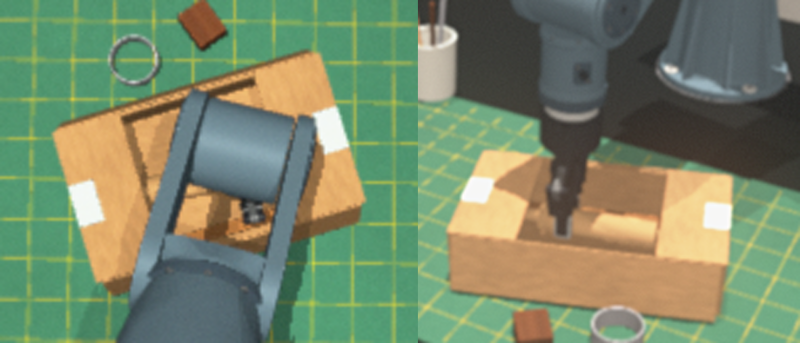

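The pin is held, 16 mm up from the floor. Next I'll turn it parallel to the carton and slide it along the carton's +y.

drive_tool --deltas '[[[0, 0, 0.002], 0.035], [[-0.002, 0.006, 0], 0.035], [[-0.003, 0.009, 0], 0], [[-0.003, 0.009, 0], 0], [[-0.002, 0.007, 0], 0], [[0, 0, 0], 0]]'

```text
time_s: 5.4
eef_pos: [0.5569, 0.0217, 0.0249]
eef_rot: [0.012, 0.594, 0.805, 0.005]
wrist_force: [0.5, 0.6, -0.1]
opening: 0.38
```

```bash
python3 v.py 5
```

```text
5.5 [0.5574 0.0208 0.0251] jaw 0.2994720272064266 [-0.2 -0.5 -0.8] 0.37744337572792075 [-0.17  0.4   1.8  -0.    0.91 -0.47]
```

View pics/v5.png

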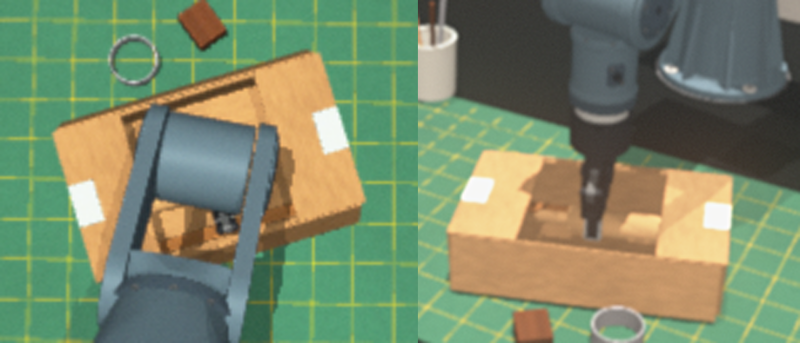

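Run:
```python
import cv2
a=cv2.imread('pics/scene5.png')[170:280,210:375]; cv2.imwrite('pics/scene5z.png',cv2.resize(a,None,fx=4.8,fy=4.8,interpolation=cv2.INTER_CUBIC))
from h import *
c=load('scene5'); C=np.array([.5702,.026]); y=.3054; ex=np.array([np.cos(y),np.sin(y)]); ey=np.array([-np.sin(y),np.cos(y)])
for n,l in[('b end pred',(-.006,-.078)),('b shoulder',(-.006,-.038))]:
    p=C+ex*l[0]+ey*l[1]
    for z in(.0375,): u,v=proj(c,[*p,z]); print(n,z,((u-210)*4.8,(v-170)*4.8))
```

```text
b end pred 0.0375 (np.float64(240.9399577989816), np.float64(263.95526182382696))
b shoulder 0.0375 (np.float64(319.00285737590366), np.float64(272.87320873205044))
```

View pics/scene5z.png

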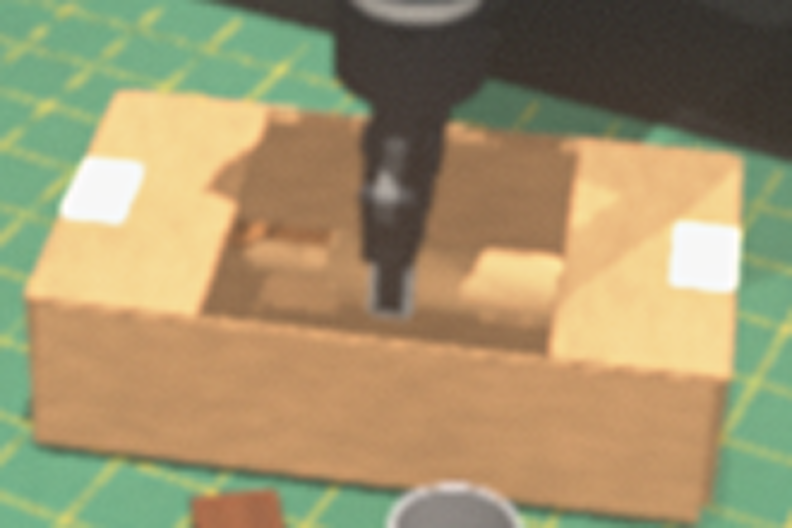

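The b handle shows at about (240–325, 255), close to the prediction. Its end is just inside the right flap's edge. I'll lift gently until the a side meets the left flap's underside, watching the force.

drive_tool --deltas '[[[-0.001, 0.002, 0.005], 0], [[0, 0, 0.006], 0], [[0, 0, 0.003], 0], [[0, 0, 0], 0]]'

```text
time_s: 5.9
eef_pos: [0.5571, 0.0222, 0.0408]
eef_rot: [0.013, 0.594, 0.804, 0.005]
wrist_force: [0.9, -0.3, -0.6]
opening: 0.374
```

drive_tool --deltas '[[[0, 0, 0.003], 0], [[0, 0, 0], 0]]'

```text
time_s: 6.1
eef_pos: [0.5574, 0.0219, 0.0444]
eef_rot: [0.014, 0.594, 0.804, 0.005]
wrist_force: [0.1, 0.8, -2.1]
opening: 0.377
```

drive_tool --deltas '[[[0, 0, 0.003], 0], [[0, 0, 0], 0]]'

```text
time_s: 6.3
eef_pos: [0.5569, 0.0215, 0.0469]
eef_rot: [0.013, 0.594, 0.804, 0.005]
wrist_force: [1.8, 0.3, -5.3]
opening: 0.376
```

drive_tool --deltas '[[[0, 0, 0.003], 0], [[0, 0, 0], 0]]'

```text
time_s: 6.5
eef_pos: [0.5561, 0.0212, 0.0491]
eef_rot: [0.013, 0.594, 0.804, 0.004]
wrist_force: [1.1, -1.1, -4.9]
opening: 0.381
```

drive_tool --deltas '[[[0, 0, 0.003], 0], [[0, 0, 0.003], 0]]'

```text
time_s: 6.7
eef_pos: [0.5553, 0.0211, 0.0545]
eef_rot: [0.012, 0.594, 0.804, 0.004]
wrist_force: [-1.6, 1.1, -3.8]
opening: 0.374
```

drive_tool --deltas '[[[0, 0, 0.003], 0], [[0, 0, 0.003], 0]]'

```text
time_s: 6.9
eef_pos: [0.5549, 0.0211, 0.0609]
eef_rot: [0.012, 0.594, 0.804, 0.003]
wrist_force: [-0.2, -1.2, -4.4]
opening: 0.377
```

```bash
python3 v.py 6;  python3 - <<'E'
import cv2
a=cv2.imread('pics/scene6.png')[150:260,210:375]; cv2.imwrite('pics/scene6z.png',cv2.resize(a,None,fx=4.8,fy=4.8,interpolation=cv2.INTER_CUBIC))
E
```

```text
7.0 [0.5552 0.021  0.0612] jaw 0.29862494967611 [-0.4 -1.2 -4.9] 0.37905299081854515 [-0.17  0.34  1.79 -0.01  0.98 -0.47]
```

View pics/scene6z.png

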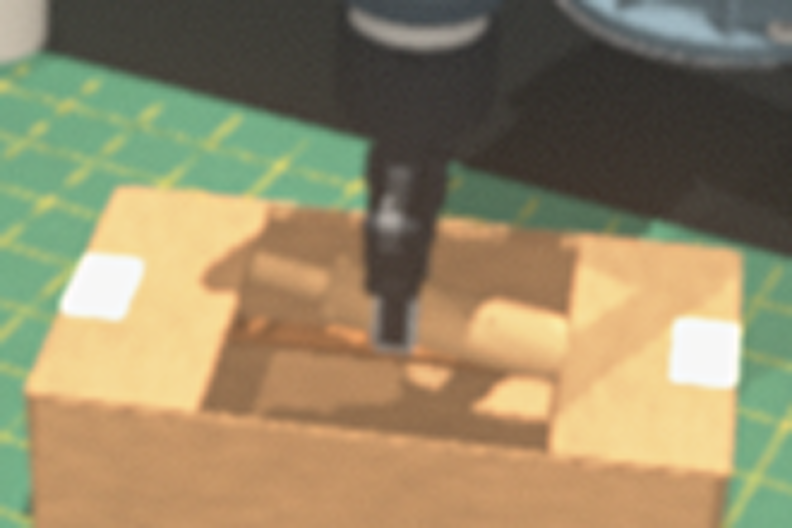

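The pin is pivoting in the fingers, with its b handle rising at (290,275), and the flap load is only about 4 N. I'll keep lifting.

drive_tool --deltas '[[[0, 0, 0.004], 0], [[0, 0, 0.004], 0], [[0, 0, 0.004], 0], [[0, 0, 0.004], 0]]'

```text
time_s: 7.4
eef_pos: [0.5548, 0.021, 0.078]
eef_rot: [0.012, 0.594, 0.804, 0.003]
wrist_force: [2.7, 0.8, -5.4]
opening: 0.375
```

drive_tool --deltas '[[[0, 0, 0.004], 0], [[0, 0, 0.004], 0], [[0, 0, 0.004], 0], [[0, 0, 0.002], 0]]'

```text
time_s: 7.8
eef_pos: [0.5552, 0.0207, 0.094]
eef_rot: [0.012, 0.594, 0.804, 0.003]
wrist_force: [-0.7, -2.5, -4.2]
opening: 0.376
```

```bash
python3 v.py 7;  python3 - <<'E'
import cv2
a=cv2.imread('pics/scene7.png')[130:240,210:375]; cv2.imwrite('pics/scene7z.png',cv2.resize(a,None,fx=4.8,fy=4.8,interpolation=cv2.INTER_CUBIC))
E
```

```text
7.9 [0.5554 0.0205 0.0941] jaw 0.2989652695118543 [ 0.8 -3.6 -3.6] 0.3735507301678868 [-0.17  0.29  1.78 -0.01  1.05 -0.47]
```

View pics/scene7z.png

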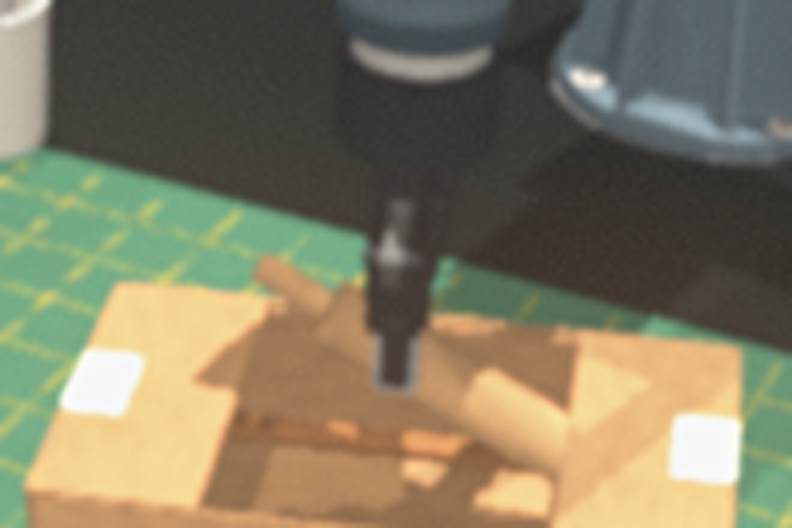

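The pin is tilted about 30°, with the b end well above the top at (270,270) and the a end still inside. I'll lift a little more, then draw it toward -y, away from the left flap, and up.

drive_tool --deltas '[[[0, 0, 0.004], 0], [[0, 0, 0.004], 0], [[0, 0, 0.004], 0], [[0, 0, 0.004], 0]]'

```text
time_s: 8.3
eef_pos: [0.5548, 0.0208, 0.1104]
eef_rot: [0.012, 0.594, 0.804, 0.003]
wrist_force: [0.3, -2.4, -5.7]
opening: 0.372
```

drive_tool --deltas '[[[0.002, -0.006, 0.002], 0], [[0.003, -0.01, 0.003], 0], [[0.003, -0.01, 0.003], 0], [[0.003, -0.01, 0.003], 0], [[0, 0, 0], 0]]'

```text
time_s: 8.8
eef_pos: [0.5688, -0.018, 0.1252]
eef_rot: [0.014, 0.594, 0.804, 0.005]
wrist_force: [0.3, -0.6, -0.7]
opening: 0.373
```

```bash
python3 v.py 8;  python3 - <<'E'
import cv2
a=cv2.imread('pics/scene8.png')[120:250,210:375]; cv2.imwrite('pics/scene8z.png',cv2.resize(a,None,fx=4.6,fy=4.6,interpolation=cv2.INTER_CUBIC))
E
```

```text
8.9 [ 0.5679 -0.0168  0.1244] jaw 0.298606025045679 [-0.4  0.7 -0.8] 0.377745894835558 [-0.24  0.27  1.74 -0.    1.11 -0.54]
```

View pics/scene8z.png

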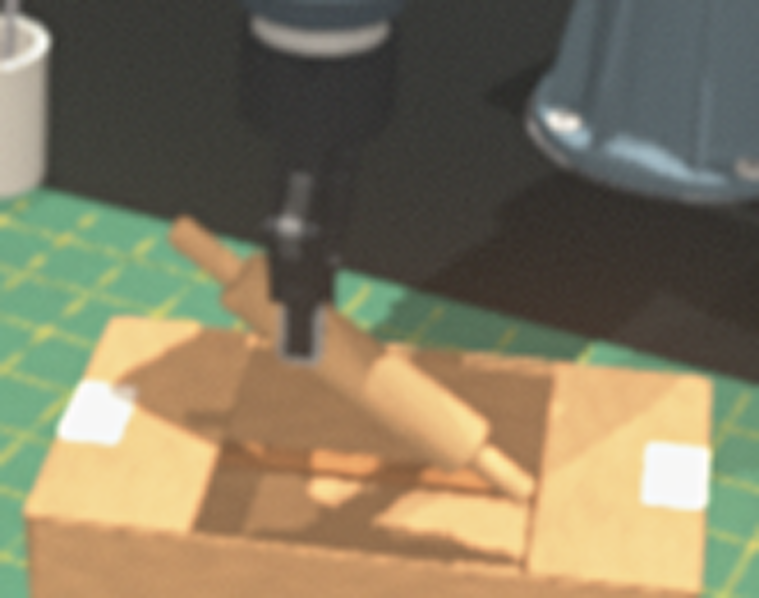

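View pics/v8.png

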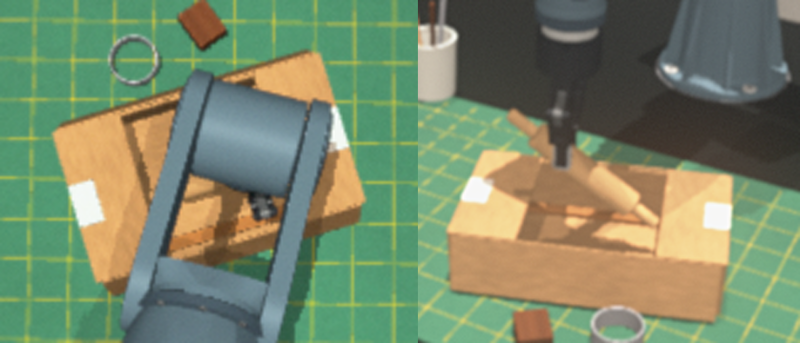

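The a end shows at (530,490), just at the left flap's edge. I'll move about 25 mm more toward -y, then go straight up.

drive_tool --deltas '[[[0.002, -0.007, 0.002], 0], [[0.003, -0.01, 0.002], 0], [[0.003, -0.009, 0.003], 0], [[0, 0, 0.005], 0], [[0, 0, 0], 0]]'

```text
time_s: 9.4
eef_pos: [0.576, -0.0446, 0.1369]
eef_rot: [0.012, 0.594, 0.804, 0.005]
wrist_force: [-0.3, -0.1, -2.1]
opening: 0.378
```

```bash
python3 v.py 9
```

```text
9.5 [ 0.5755 -0.0442  0.1362] jaw 0.29936082466696146 [ 0.1 -1.2 -0.7] 0.37406363353972455 [-0.28  0.27  1.7   0.    1.14 -0.58]
```

View pics/v9.png

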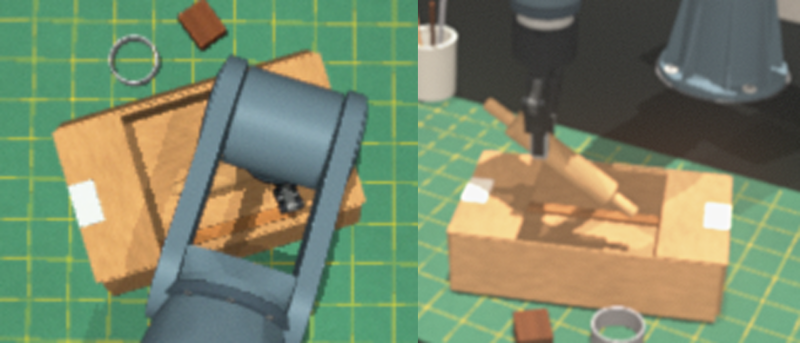

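The a end at (630,210) is about 25 mm short of the flap edge, so I'll lift straight up.

drive_tool --deltas '[[[0, 0, 0.01], 0], [[0, 0, 0.015], 0], [[0, 0, 0.015], 0], [[0, 0, 0.015], 0], [[0, 0, 0.015], 0], [[0, 0, 0.015], 0], [[0, 0, 0.015], 0], [[0, 0, 0.015], 0], [[0, 0, 0.015], 0], [[0, 0, 0.005], 0]]'

```text
time_s: 10.5
eef_pos: [0.5748, -0.0412, 0.2871]
eef_rot: [0.014, 0.592, 0.806, 0.006]
wrist_force: [-0.2, 0.1, -0.8]
opening: 0.379
```

drive_tool --deltas '[[[0, 0, 0.0], 0], [[0, 0, 0], 0], [[0, 0, 0], 0], [[0, 0, 0], 0]]'

```text
time_s: 10.9
eef_pos: [0.5744, -0.0407, 0.2877]
eef_rot: [0.014, 0.592, 0.806, 0.006]
wrist_force: [-0.1, 0.1, -1.6]
opening: 0.376
```

```bash
python3 v.py 10
python3 - <<'E'
import cv2
a=cv2.imread('pics/scene10.png')[60:290,160:440]; cv2.imwrite('pics/scene10z.png',cv2.resize(a,None,fx=2.6,fy=2.6,interpolation=cv2.INTER_CUBIC))
E
```

```text
11.0 [ 0.5744 -0.0407  0.2876] jaw 0.3039264324295834 [-0.1 -0.6 -2.2] 0.37886572234137394 [-0.28  0.12  1.56  0.    1.43 -0.58]
```

View pics/scene10z.png

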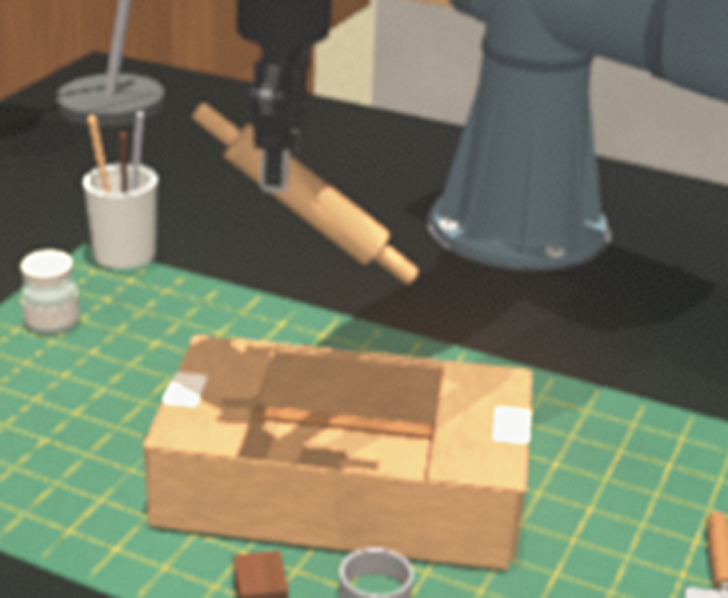

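View pics/top10.png

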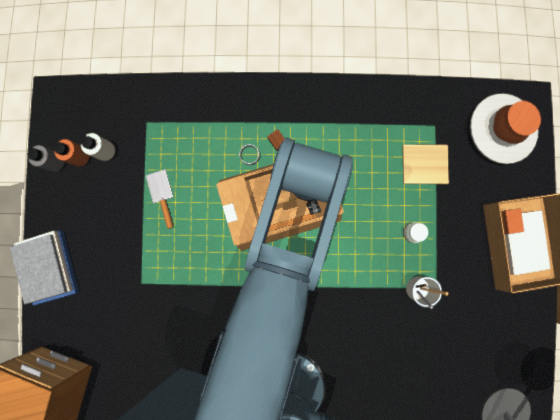

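The pin hangs free: end b is at (200,110), end a at (412,275), and the bystanders look unchanged. Before handing in, I'll check the end heights by casting rays onto the vertical plane through the grip.

Run:
```python
from h import *
c=load('scene10'); e=np.array(c['eye']); n=np.array([np.cos(.304),np.sin(.304),0]); g=np.array([.5744,-.0407,.3])
P=[]
for u,v in[(411,274),(200,111)]:
    d=ray(c,160+u/2.6,60+v/2.6); p=e+d*((g-e)@n)/(d@n); P.append(p); print(p.round(4))
d=P[1]-P[0]; print('len',np.linalg.norm(d),'tilt',np.degrees(np.arcsin(d[2]/np.linalg.norm(d))))
for f in('top','scene'):   # bystander change away from arm
    a=cv2.absdiff(load(f+'0')['frame'],load(f+'10')['frame']).max(2)
    for nm,(x,y,w,h) in (dict(cutter=(236,140,26,28),stamp=(266,126,24,26),shaper=(143,165,34,66),jar=(402,220,30,24),pot=(402,272,50,36),board=(400,140,52,48)) if f=='top' else dict(cutter=(285,268,38,32),stamp=(246,268,28,32),shaper=(420,250,40,70),jar=(162,152,32,38),pot=(188,98,38,68),board=(82,192,76,44))).items(): print(f,nm,(a[y:y+h,x:x+w]>60).mean().round(3),end='; ')
```

```text
[0.5396 0.0702 0.2117]
[ 0.594  -0.1031  0.345 ]
len 0.22531241772427624 tilt 36.29423443235947
top cutter 0.0; top stamp 0.067; top shaper 0.0; top jar 0.0; top pot 0.0; top board 0.0; scene cutter 0.0; scene stamp 0.0; scene shaper 0.0; scene jar 0.0; scene pot 0.0; scene board 0.0;
```

```bash
python3 -c "
from h import *
print(hand_in())"
```

```text
the job is handed in; nothing more can be done
None
```

The rolling pin is out of the carton and held still in the gripper. I handed the job in at about 11 s of the 38 s allowed; hand_in gave no verdict.

**What I did:** I gripped the pin about 38 mm from its centre, towards end b, and lifted it slightly. I turned it parallel to the carton and slid it about 38 mm towards the +y end, so end b came out from under the right flap. Lifting then made the pin pivot in the fingers against the left flap's edge. The wrist force never read above about 7 N, against the 20 N flap limit. Once it was tilted about 36°, I drew it slantwise towards -y and lifted it straight up.

**Last checks:**
- **Height:** ray casting put end a at 0.212 m and end b at 0.345 m above the table. The top of the carton is at 0.078 m.
- **Measurement quality:** the pin's measured length came out at 225 mm against the true 230 mm, so the heights should be good to a few millimetres.
- **Grip:** the opening stayed steady at about 0.38, and the arm's position did not change during the final hold. That opening reads as about 32 mm, a little under the pin's 34 mm, but there was no sign of slipping.
- **Bystanders:** the cutter, spatula, jar, pot and board showed no change in either camera view. The stamp block differed slightly in the top view only, most likely because the arm partly covers it there; it was unchanged in the scene view. I checked the guide stick only by eye: it still lies along its wall.

**One disagreement:** the tool drifted by up to 8 mm and tilted by about 1.5° during the first descent. I corrected the position before gripping; the small tilt stayed to the end.

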